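Load the free vacuum bed and switch it on under its guard

ROBOT

A 7-joint arm with a two-finger parallel gripper is mounted at the origin on a cart in front of the work surface, level with it; the furniture and walls round the work are solid. World frame = base frame: x ahead of the robot, y to its left, z up, the work surface at z = 0. Lengths are in m, angles in degrees, forces in N, time in s.
With the tool pointing down it reaches from about 0.425 to 0.875 m from the base axis. Payload 4.7 kg.
Tool frame: the origin (TCP) lies midway between the tips of the shut fingers; the grasp point (between the pads) lies 19 mm behind it; z points along the fingers, y is the line along which they close (so a half turn about z gives the same grasp; the last joint's range is limited). The gripper opens to 87 mm and grips with 3 to 60 N. Pads are 19 mm wide; open, the fingers measure 117 mm over their backs; the gripper's body (75 mm by 190 mm) begins 51 mm behind the grasp point.
Start: joints at [-75.338, 18.392, -4.016, 83.108, 1.295, 78.541, -3.26], TCP at [0.156, 0.631, 0.223] pointing down, gripper open.
Joint ranges: [-163.93, 163.93], [-17.29, 119.83], [-79.2, 71.16], [3.27, 140.29], [-89.18, 269.18], [5.43, 117.66], [-154.24, 154.24]. Speed limits (degrees/s): [147.25, 147.25, 180, 180, 180, 180, 180].

INTERFACE

Orientations are given as [roll, pitch, yaw] about the fixed x, y, z axes, in that order (R = Rz(yaw) Ry(pitch) Rx(roll)).
In Python, from cell import env, viewer, boxes_of, masks_of gives the robot as it stands. The module is installed in compiled form; this text tells all that it offers.
- The arm moves only by the tool apply_moves, never from a script. Its argument "moves" is a list of rows, each a list of 7 numbers: the shift along the tool's x, y, z scaled (see below), then the turn, a rotation vector about the tool's x, y, z scaled (see below), then the opening, from 0 (shut) to 1 (fully open). A call has 1 to 20 rows; each row is the pose to reach, as a shift and turn from the pose commanded when the call began, along the tool's axes at that moment; what a row does not reach only later rows make up. The controller multiplies each number of a shift by 0.2 m and each number of a turn by 1.5 rad. A row lasts 1/10 s, in which the tool goes at most 50 mm and 8.59 degrees, less where a joint would pass 70% of its speed; a pose out of reach is approached as far as the arm can. A call with a number of a shift or a turn outside -1 to 1 is refused whole. A call with a gripper value outside its range is refused whole. The fingers move at their own pace and stop on an object; "grip_force" is the grip in N (left out, the last holds). Time passes only in rows, so rows that repeat a pose let the fingers close. It gives the time, the measured TCP pose, the force, the opening and the grip force at its end, in the units of the state.
- env.get_obs(): the state, without advancing time (a new reading comes with each control period).
- viewer.read_camera(name): name is "scene" or "top" or "wrist"; returns the picture (384x512x3 uint8, red, green, blue); there is no depth.
- viewer.get_calibration(name): a dict with "fov_y" (degrees; the focal length in pixels is half the picture's height over the tangent of half this angle, whatever the lens; pixels are square), "cx", "cy" (the principal point, pixels), "position" and "orientation" of the camera in the world. Camera axes: x right, y up, looking along -z (the intrinsics and any distortion apply to the point x, -y, -z); pixel columns grow to the right and rows downward; lengths in m; the calibration is good to about 2 mm. A picture is of the moment at which its call begins: read the wrist's pose just before it. get_calibration takes no time and is no camera call; for the wrist camera it gives the pose at the moment of the call.
- env.sign_off(): hands the job in; it is judged then, once.
Trained networks look in the newest picture that a camera, given by its name, has taken for a name from the list of things; names that differ only in an ending like _2 or _b are one class to them, and where a whole thing is asked for, a point or a joint stands for the part that bears it (a point fixed in the world has none). Each returns a list of dicts, best first, with "conf" (0 to 1); they miss things now and then, are a little off and sometimes report something else, mostly with a low value. They report only what shows in the picture. A call takes as long as a camera call. They do not tell look-alikes from the thing itself.
- boxes_of(camera, target): "location" ([column, row] in pixels, amid what is visible of it).
- masks_of(camera, target): "pixels" (384x512 bool, what is visible of it) and "location" ([column, row] in pixels, amid what is visible of it).
The state is a dict: "time_s": time; "qpos": joint angles; "joint_velocities": joint speeds; "effort": joint torques, N m; "tool_pos": TCP position; "tool_rot": TCP orientation; "force": force on the tool from outside, world axes, zero at the start; "wrist_torque": the same for the moment, N m; "grip_width": finger opening in m; "grasp_force": force on a finger pad.
Only numpy, scipy, OpenCV 4.12 (cv2) and the standard library are available. Lean on these libraries where they do the work, as an engineer would, in place of code of your own. Each camera call takes 0.05 s, during which the arm holds its last target. There are 200 camera calls.

TASK

One of the two vacuum beds already carries the pine block. Lay (do not drop) the oak block in the middle of the free bed, lengthwise along it, and let go; then, on the grey switch box, swing up the guard cover of that bed's switch (left switch for the left bed, right for the right) until it stays up, push the toggle over to on, away from you, and let the cover drop shut again. Leave the pine block, the other switch and the things standing around as they are.

Things in the scene. Friction and masses are not known exactly. Their poses are not given: they have to be found in the camera images.
- console: Fixed grey switch box, 130 (x) x 260 (y) x 50 mm, origin under its centre on the table; x points away from the robot, y left, z up; turned 6 to 26 degrees clockwise, about facing the robot. Two guarded toggles stand on its top, left at y = +65 mm (for the left bed), right at y = -65 mm (for the right bed). Walls 20 mm high stand 31 mm either side of each toggle.
- bed_a_pad (a point): Vacuum bed, a fixed aluminium plate 90 x 140 x 18 mm with a black rubber pad on top with three ports along its length. This point is the centre of the pad's upper face (18 mm above the table); z up, y along the 140 mm length. The beds are alike; either may be the left (+y) one. A fixed hand press 370 mm tall stands between beds and console at x 0.5 to 0.78, y 0.01 to 0.13.
- bed_b_pad (a point): Vacuum bed, a fixed aluminium plate 90 x 140 x 18 mm with a black rubber pad on top with three ports along its length. This point is the centre of the pad's upper face (18 mm above the table); z up, y along the 140 mm length. The beds are alike; either may be the left (+y) one. A fixed hand press 370 mm tall stands between beds and console at x 0.5 to 0.78, y 0.01 to 0.13.
- bed_a: The same bed as bed_a_pad; origin at the centre of its underside on the table.
- bed_b: The same bed as bed_b_pad; origin at the centre of its underside on the table.
- oak_center (a point): Centre of the loose brown oak block, 42 (x) x 85 (y) x 30 (z) mm, lying on the table; y along its length.
- pine_center (a point): Centre of the pale pine block, 50 (x) x 110 (y) x 22 (z) mm, that lies on one of the beds; that bed is taken, the other is free.
- guard_left (a joint): Hinged cover over the left toggle: 0 shut (level), 1.2 up at its stop, still leaning over the toggle, which is then reached with the hand leaning back. Sprung over centre: below about 0.8 it snaps shut (2 N at the bar), above that it stays up until pulled back. Hinge along the console's y at x = 45, z = 108 mm in its frame. Plate 60 mm wide, 62 mm long, then a 22 mm tongue to the bar.
- guard_right (a joint): Hinged cover over the right toggle: 0 shut (level), 1.2 up at its stop, still leaning over the toggle, which is then reached with the hand leaning back. Sprung over centre: below about 0.8 it snaps shut (2 N at the bar), above that it stays up until pulled back. Hinge along the console's y at x = 45, z = 108 mm in its frame. Plate 60 mm wide, 62 mm long, then a 22 mm tongue to the bar.
- toggle_left (a joint): The left toggle lever. 0 = off, leaning 25 degrees towards the robot side of the console (-x of the console); 0.87 = on, leaning 25 degrees away (+x). Stiff (about 0.6 N at the tip); it stays where it is left. Pivot at x = 7, z = 58 mm in the console's frame; lever 49 mm long, 8 to 13 mm thick.
- toggle_right (a joint): The right toggle lever. 0 = off, leaning 25 degrees towards the robot side of the console (-x of the console); 0.87 = on, leaning 25 degrees away (+x). Stiff (about 0.6 N at the tip); it stays where it is left. Pivot at x = 7, z = 58 mm in the console's frame; lever 49 mm long, 8 to 13 mm thick.
- webbing_roll: Bystander: roll of jute webbing on edge, 83 x 91 x 50 mm, origin at its foot.
- glue_bottle: Bystander: white squeeze bottle, 57 mm wide, 139 mm tall, origin at its foot.
- jar_tacks: Bystander: red-lidded glass jar of tacks behind the switch box, 60 mm wide, 74 mm tall, origin at its foot.
- guard_left_bar (a point): Middle of the black cross bar of the left cover (14 mm thick, 40 mm long along the console's y), 100 mm from the hinge axis; it moves with the cover; free all round but for the 22 mm wide tongue behind it. 108 mm above the table when shut.
- toggle_left_tip (a point): Tip of the left toggle lever (moves with it), about 102 mm above the table when off or on, under the shut cover.
- guard_right_bar (a point): Middle of the black cross bar of the right cover (14 mm thick, 40 mm long along the console's y), 100 mm from the hinge axis; it moves with the cover; free all round but for the 22 mm wide tongue behind it. 108 mm above the table when shut.
- toggle_right_tip (a point): Tip of the right toggle lever (moves with it), about 102 mm above the table when off or on, under the shut cover.
Mind the look-alikes: they are no part of the job. What is shaped like the part that bears oak_center but pink or turquoise is not meant.

How it is judged (in metres and radians):
On the way, in this order (a step that is already met when the one before it is completed fails the run):
1. the oak block lies on the free bed, centred and lengthwise, let go (horizontal distance between oak_center and bed_b_pad below 0.02 m and z of oak_center in the frame of bed_b_pad between 0.01 and 0.02 m and angle between the y axis of oak_center and the y axis of bed_b_pad, either way round below 0.2 rad and angle between oak_center's own z axis and vertical below 0.1 rad and contact force between the fingers and oak_block below 0.1 N and linear speed of oak_block below 0.02 m/s), for 0.2 s.
2. the cover of the free bed's switch is up (((y of bed_b in the frame of bed_a above 0 m and value of joint guard_left above 0.9 rad) or (y of bed_b in the frame of bed_a below 0 m and value of joint guard_right above 0.9 rad))), for 0.2 s.
3. the toggle is switched on under the raised cover (((y of bed_b in the frame of bed_a above 0 m and (value of joint toggle_left above 0.7 rad and value of joint guard_left above 0.5 rad)) or (y of bed_b in the frame of bed_a below 0 m and (value of joint toggle_right above 0.7 rad and value of joint guard_right above 0.5 rad)))), for 0.1 s.
At the end, for the whole second after the job is handed in: The oak block lies flat on the free bed, its centre within 20 mm of the pad's and its length within 0.2 rad of the bed's; that bed's toggle is on (over 0.7 rad) and its cover shut (under 0.06 rad); the other toggle is off with its cover shut; the pine block lies on its bed as before (horizontal distance between oak_center and bed_b_pad below 0.02 m and z of oak_center in the frame of bed_b_pad between 0.01 and 0.02 m and angle between the y axis of oak_center and the y axis of bed_b_pad, either way round below 0.2 rad and angle between oak_center's own z axis and vertical below 0.1 rad and ((y of bed_b in the frame of bed_a above 0 m and (value of joint each of guard_left, guard_right below 0.06 rad and value of joint toggle_left above 0.7 rad and value of joint toggle_right below 0.1 rad)) or (y of bed_b in the frame of bed_a below 0 m and (value of joint each of guard_right, guard_left below 0.06 rad and value of joint toggle_right above 0.7 rad and value of joint toggle_left below 0.1 rad))) and linear speed of oak_block below 0.02 m/s and horizontal distance between pine_center and bed_a_pad below 0.03 m); the robot touches nothing.
It fails at once if the switch of the taken bed is disturbed (its cover lifted over 0.3 rad or its toggle moved over 0.3 rad) ((y of bed_b in the frame of bed_a above 0 m and value of joint any of guard_right, toggle_right above 0.3 rad) or (y of bed_b in the frame of bed_a below 0 m and value of joint any of guard_left, toggle_left above 0.3 rad)).
It fails at once if the pine block is shifted by more than 15 mm (distance of pine_center from where it was at the start of the episode above 0.015 m).
It fails at once if the oak block is dropped (falls free of the fingers faster than 0.6 m/s, about 2 cm) (contact force between the fingers and oak_block below 0.01 N and linear speed of oak_block above 0.6 m/s).
It fails at once if a bystander is shifted by more than 30 mm or tipped (distance of any of webbing_roll, glue_bottle, jar_tacks from where it was at the start of the episode above 0.03 m or angle between any of webbing_roll, glue_bottle, jar_tacks's own z axis and vertical above 0.3 rad).
It also fails if it takes over 66 s, if anything falls off the work surface, if the arm or the gripper's body presses on something with over 40 N, if the wrist force passes 120 N, or if a joint passes its speed limit or range.

## Working session

There is one attempt and no reset: what is moved stays moved. The work goes in short steps, Python scripts to look and compute and a tool call to move; the robot and the scene stay as the last step left them, time stands still between calls to the robot, and variables do not carry over. Pictures are saved under pics/ and viewed, at most 13 in all, crops included, and the job is handed in when it is done.

Besides the shell and the picture viewer there is one more tool, called after "Call:" as name([rows], argument=value, ...), one row to a line, values as JSON. apply_moves: Moves the arm, as the interface text tells. Shifts and turns lie within -1 to 1; 1 stands for 0.2 m of shift or 1.5 rad of turn. Its arguments: {"type":"object","properties":{"moves":{"type":"array","items":{"type":"array","items":{"type":"number","minimum":-1,"maximum":1}}},"grip_force":{"type":"number"}},"required":["moves"]}

```bash
mkdir -p pics; python3 - <<'E'
from cell import env,viewer
import cv2
o=env.get_obs();print(o['time_s'],o['tool_pos'],o['tool_rot'])
for n in('scene','top'):
    c=viewer.get_calibration(n);print(n,c)
    cv2.imwrite(f'pics/{n}0.png',viewer.read_camera(n)[:,:,::-1])
print(viewer.get_calibration('wrist'))
a,b=[cv2.imread(f'pics/{n}0.png') for n in('scene','top')]
cv2.imwrite('pics/both.png',cv2.vconcat([a,b])[:, :])
E
```

```text
0.0 [0.155587   0.63055617 0.22148194] [-1.79893576e+02  4.47452822e-03  1.66145663e+02]
scene {'fov_y': 42.954327617265854, 'cx': 257.05221283439454, 'cy': 193.85615052212873, 'position': array([-0.46917004,  1.29225209,  0.88303752]), 'orientation': array([  62.62700943,   -0.88419965, -140.80421312])}
top {'fov_y': 54.72860594249449, 'cx': 262.6043060138287, 'cy': 193.87415862849332, 'position': array([0.32237817, 0.11738134, 1.50215412]), 'orientation': array([  7.23678859,   0.66991505, -89.21595503])}
{'fov_y': 70.97234461299986, 'cx': 252.70454046606412, 'cy': 191.64805982367346, 'position': array([0.08094572, 0.6485982 , 0.38389214]), 'orientation': array([-16.19280929,   0.10877507,  76.09275892])}
```

View pics/scene0.png

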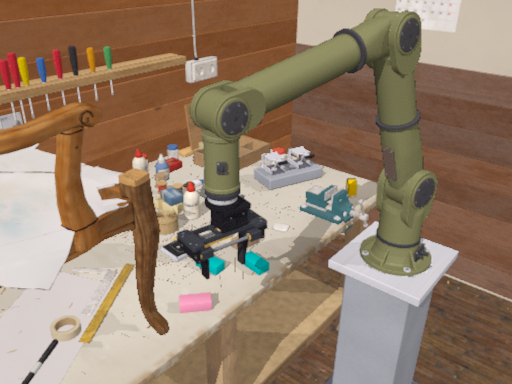

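View pics/top0.png

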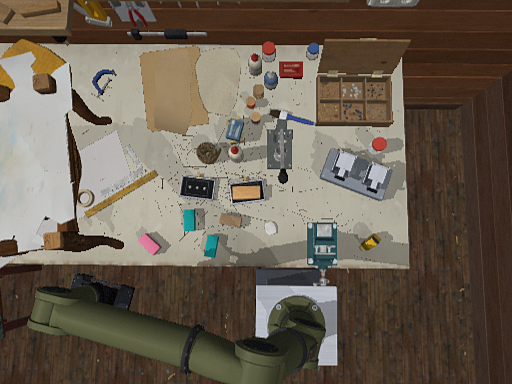

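The top picture shows the free bed at (197,187), with the pine block on the right bed at (246,189). That means the left bed and the left switch, with the console at (357,173). Block candidates are brown (230,219), turquoise (190,218) and (212,245), and pink (149,243). Oak is brown, so (230,219) fits.

```bash
cat > h.py <<'E'
from cell import env,viewer,boxes_of,masks_of
import numpy as np,cv2
from scipy.spatial.transform import Rotation as Rn
def eul(a): return Rn.from_euler('xyz',a,degrees=True)
class Cam:
    def __init__(s,n):
        s.n=n;c=viewer.get_calibration(n);s.f=192/np.tan(np.radians(c['fov_y']/2))
        s.cx,s.cy=c['cx'],c['cy'];s.p=np.array(c['position']);s.R=eul(c['orientation']).as_matrix()
        s.img=viewer.read_camera(n)[:,:,::-1].copy()
    def ray(s,uv):
        return s.R@np.array([(uv[0]-s.cx)/s.f,-(uv[1]-s.cy)/s.f,-1])
    def at(s,uv,z):
        d=s.ray(uv);return s.p+d*(z-s.p[2])/d[2]
    def pix(s,P):
        q=(np.atleast_2d(P)-s.p)@s.R
        return np.c_[s.cx+s.f*q[:,0]/-q[:,2], s.cy+s.f*q[:,1]/q[:,2]]
def rectz(cam,mask,z):
    """min-area rectangle of a mask back-projected to height z: centre, sizes, yaw of long side"""
    k=max(cv2.findContours(mask.astype(np.uint8),0,1)[0],key=cv2.contourArea)[:,0,:]
    w=np.array([cam.at(u,z)[:2] for u in k])
    (c,s,a)=cv2.minAreaRect((w*1000).astype(np.float32))
    if s[0]<s[1]: s=s[::-1];a+=90
    return np.round(np.array(c)/1000,4),np.round(s,0),round((a+90)%180-90,1)
def T():
    o=env.get_obs();return np.array(o['tool_pos']),eul(o['tool_rot']).as_matrix()
def move(P,R,frm=None):
    """move row (scaled) from present pose (or frm) to P,R"""
    p0,R0=frm or T()
    return np.round(np.r_[R0.T@(np.array(P)-p0)/.2,Rn.from_matrix(R0.T@R).as_rotvec()/1.5],3)
E
python3 - <<'E'
from h import *
c=Cam('top')
for t,z in [('oak_center',.03),('pine_center',.04),('bed_a',.018),('console',.05),('guard_left_bar',.108),('guard_right_bar',.108),('webbing_roll',.04),('glue_bottle',.07),('jar_tacks',.07)]:
    for d in masks_of('top',t)[:5]:
        print(t,round(d['conf'],2),np.round(d['location']),np.round(c.at(d['location'],z)[:2],3),*(rectz(c,d['pixels'],z) if d['pixels'].any() else ()))
cv2.imwrite('pics/crop1.png',cv2.resize(c.img[130:270,140:420],None,fx=2.8,fy=2.8,interpolation=2))
E
```

```text
oak_center 0.78 [191. 221.] [0.396 0.42 ] [0.4031 0.4263] [84. 44.] 2.3
oak_center 0.75 [230. 220.] [0.402 0.264] [0.4043 0.2638] [81. 39.] 79.5
oak_center 0.74 [212. 247.] [0.298 0.332] [0.303  0.3386] [88. 46.] -9.1
oak_center 0.5 [377. 176.] [ 0.587 -0.321] [ 0.5808 -0.313 ] [112.  65.] -20.6
pine_center 0.62 [245. 195.] [0.504 0.206] [0.5145 0.2073] [104.  48.] -89.3
bed_a 0.95 [248. 186.] [0.54  0.195] [0.527 0.202] [141. 105.] -82.9
bed_a 0.76 [199. 189.] [0.528 0.395] [0.5396 0.4026] [146. 107.] 83.6
console 0.78 [355. 176.] [ 0.582 -0.227] [ 0.5953 -0.2297] [257. 145.] 70.5
guard_left_bar 0.69 [343. 162.] [ 0.624 -0.168] [ 0.6123 -0.1704] [111.  61.] -20.6
guard_right_bar 0.62 [377. 176.] [ 0.573 -0.299] [ 0.5683 -0.2935] [111.  65.] -22.7
webbing_roll 0.62 [206. 152.] [0.673 0.369] [0.6748 0.3659] [92. 78.] 51.8
webbing_roll 0.42 [237. 151.] [0.682 0.242] [0.6727 0.2486] [66. 61.] 1.2
glue_bottle 0.54 [238. 150.] [0.676 0.236] [0.6616 0.2459] [73. 59.] 1.2
jar_tacks 0.49 [377. 146.] [ 0.698 -0.312] [ 0.7028 -0.3089] [86. 58.] -44.7
```

View pics/crop1.png

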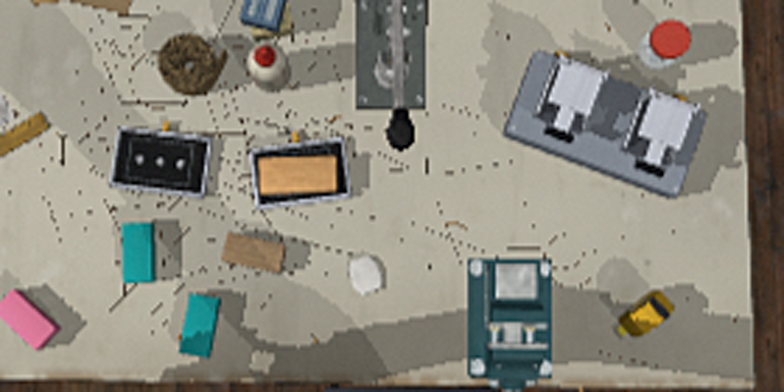

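The crop confirms the brown block at crop (255,252), image (230,219), is the oak; the others are turquoise and pink. The left bed is empty, with its three ports showing. I'll move above the oak.

```bash
python3 - <<'E'
from h import *
R=eul([180,0,79.5]).as_matrix(); p,R0=T()
a=np.array([.29,.45,.2]); Ra=eul([180,0,120]).as_matrix()
print(move(a,Ra)); print(move([.404,.264,.17],R,(a,Ra)))
E
```

```text
[-0.869 -0.718  0.113  0.    -0.     0.537]
[-1.09   0.029  0.15   0.    -0.     0.471]
```

Call:
apply_moves([
  [-1,-0.72,0.11,0,0,0.54,1],
  [-1,-0.72,0.11,0,0,0.54,1],
  [-1,-0.72,0.11,0,0,0.54,1],
  [-1,-0.72,0.11,0,0,0.54,1],
  [-1,-0.72,0.11,0,0,0.54,1],
  [-1,-0.72,0.11,0,0,0.54,1],
  [-1,-0.72,0.11,0,0,0.54,1],
])

```text
time_s: 1.3
tool_pos: [0.3165, 0.4423, 0.2009]
tool_rot: [180.0, -0.0, 119.5]
force: [-0.7, 0.6, 0.4]
grip_width: 0.0871
grasp_force: 0.0
```

```bash
python3 - <<'E'
from h import *
print(T()[0],env.get_obs()['tool_rot'],env.get_obs()['qpos'])
print(move([.404,.264,.17],eul([180,0,79.5]).as_matrix()))
E
```

```text
[0.31650989 0.44233879 0.20089796] [ 1.79971977e+02 -3.86979957e-02  1.19543871e+02] [-64.36939579   6.06974812   7.70720166 100.42958263  -0.86992683
  73.51429181 -26.91475478]
[-0.992 -0.059  0.154  0.    -0.001  0.466]
```

Call:
apply_moves([
  [-0.99,-0.06,0.15,0,0,0.466,1],
  [-0.99,-0.06,0.15,0,0,0.466,1],
  [-0.99,-0.06,0.15,0,0,0.466,1],
  [-0.99,-0.06,0.15,0,0,0.466,1],
  [-0.99,-0.06,0.15,0,0,0.466,1],
  [-0.99,-0.06,0.15,0,0,0.466,1],
])

```text
time_s: 1.9
tool_pos: [0.4032, 0.2658, 0.1708]
tool_rot: [-180.0, -0.1, 79.7]
force: [-0.6, -0.1, 0.0]
grip_width: 0.087
grasp_force: 0.0
```

```bash
python3 - <<'E'
from h import *
print(T()[0],env.get_obs()['tool_rot'])
c=Cam('wrist')
for t,z in [('oak_center',.03),('bed_a',.018)]:
    for d in masks_of('wrist',t)[:5]:
        print(t,round(d['conf'],2),np.round(d['location']),np.round(c.at(d['location'],z)[:2],4),*rectz(c,d['pixels'],z))
cv2.imwrite('pics/w1.png',c.img)
E
```

```text
[0.40317775 0.26577718 0.17075567] [-1.79990735e+02 -5.69158591e-02  7.97220848e+01]
oak_center 0.89 [222.  30.] [0.4004 0.4251] [0.4017 0.4264] [86. 48.] 3.2
oak_center 0.76 [254. 180.] [0.4042 0.2681] [0.4031 0.266 ] [88. 43.] 76.9
oak_center 0.66 [152. 135.] [0.3028 0.3383] [0.303  0.3385] [90. 41.] -8.8
bed_a 0.77 [350.  46.] [0.5296 0.3891] [0.5367 0.3825] [107. 100.] -7.1
bed_a 0.64 [350. 169.] [0.519  0.2574] [0.5246 0.2079] [139. 104.] -79.7
```

View pics/w1.png

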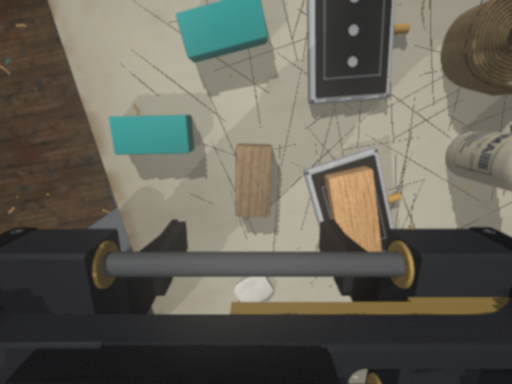

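The wrist picture shows the oak at (254,180), yaw about 77°, between the open fingers. The free bed's ports are at about (353,30) and (353,62). I'll grasp now: TCP to (0.403,0.266,0.005).

```bash
python3 - <<'E'
from h import *
print(move([.4035,.2665,.005],eul([180,0,77.5]).as_matrix()))
E
```

```text
[-0.005  0.007  0.829  0.    -0.     0.03 ]
```

Call:
apply_moves([
  [0,0,0.25,0,0,0.03,1],
  [0,0,0.5,0,0,0.03,1],
  [0,0.005,0.7,0,0,0.03,1],
  [0,0.005,0.8,0,0,0.03,1],
  [0,0.005,0.83,0,0,0.03,1],
  [0,0.005,0.83,0,0,0.03,1],
  [0,0.005,0.83,0,0,0.03,0],
  [0,0.005,0.83,0,0,0.03,0],
  [0,0.005,0.83,0,0,0.03,0],
  [0,0.005,0.83,0,0,0.03,0],
  [0,0.005,0.83,0,0,0.03,0],
  [0,0.005,0.83,0,0,0.03,0],
  [0,0.005,0.83,0,0,0.03,0],
  [0,0.005,0.83,0,0,0.03,0],
], grip_force=25)

```text
time_s: 3.45
tool_pos: [0.4042, 0.2653, 0.0047]
tool_rot: [-180.0, -0.0, 77.1]
force: [-0.5, -0.4, 2.4]
grip_width: 0.0414
grasp_force: 25.0
```

```bash
python3 - <<'E'
from h import *
p,R=T();print(p,env.get_obs()['tool_rot'],env.get_obs()['grip_width'],env.get_obs()['grasp_force'])
a=np.array([.45,.30,.15]);Ra=eul([180,0,83]).as_matrix()
print(move(a,Ra),move([.535,.36,.15],Ra))
E
```

```text
[0.40418311 0.26533983 0.00467504] [-1.79998425e+02 -5.35569037e-03  7.71038161e+01] 0.041402987985571356 25.000140080228448
[ 0.22   0.185 -0.727 -0.    -0.    -0.069] [ 0.607  0.532 -0.727 -0.    -0.    -0.069]
```

Call:
apply_moves([
  [0,0,-0.25,0,0,0,0],
  [0,0,-0.5,0,0,0,0],
  [0.1,0.1,-0.7,0,0,-0.03,0],
  [0.3,0.3,-0.73,0,0,-0.07,0],
  [0.45,0.55,-0.73,0,0,-0.07,0],
  [0.45,0.55,-0.73,0,0,-0.07,0],
  [0.45,0.55,-0.73,0,0,-0.07,0],
])

```text
time_s: 4.15
tool_pos: [0.5332, 0.3284, 0.1494]
tool_rot: [180.0, 0.1, 83.1]
force: [0.5, 0.0, -0.9]
grip_width: 0.0422
grasp_force: 25.0
```

```bash
python3 - <<'E'
from h import *
p,R=T();print(p,env.get_obs()['tool_rot'],env.get_obs()['grasp_force'])
c=Cam('wrist')
for t,z in [('bed_a',.018),('oak_center',p[2]+.025)]:
    for d in masks_of('wrist',t)[:4]:
        print(t,round(d['conf'],2),np.round(d['location']),np.round(c.at(d['location'],z)[:2],4),*rectz(c,d['pixels'],z))
cv2.imwrite('pics/w2.png',c.img)
E
```

```text
[0.53324898 0.32839662 0.14938647] [1.79969478e+02 1.00446701e-01 8.30536527e+01] 24.99938945285976
bed_a 0.62 [289. 295.] [0.5606 0.1762] [0.5648 0.1825] [31.  9.] 85.1
bed_a 0.62 [244. 105.] [0.5346 0.4125] [0.5415 0.4036] [137. 104.] 84.6
oak_center 0.96 [ 50. 198.] [0.429  0.3737] [0.4285 0.3731] [50. 25.] -9.5
oak_center 0.81 [251. 224.] [0.5342 0.346 ] [0.5351 0.3521] [46. 41.] 84.0
oak_center 0.74 [113. 104.] [0.4756 0.4166] [0.4759 0.4163] [45. 21.] 2.9
```

View pics/w2.png

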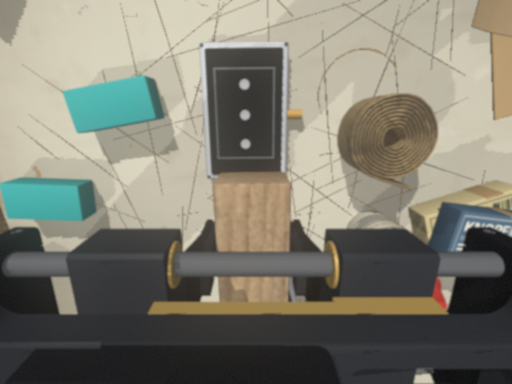

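The picture shows the free bed's ports at (244.5,85), (245,115) and (245.5,144). The held oak's far top edge is at about (252,174).

```bash
python3 - <<'E'
from h import *
p,R=T()
c=Cam('wrist')
# refine ports
g=cv2.cvtColor(c.img,6)
P=[]
for u in [(244.5,85),(245,115),(245.5,144)]:
    x,y=int(u[0]),int(u[1]);w=g[y-9:y+10,x-9:x+10].astype(float);w=np.clip(w-90,0,None);Y,X=np.mgrid[y-9:y+10,x-9:x+10]
    q=(w*X).sum()/w.sum(),(w*Y).sum()/w.sum();P.append(c.at(q,.018)[:2]);print(np.round(q,1),P[-1].round(4))
d=P[0]-P[2];yaw=np.degrees(np.arctan2(d[1],d[0]));B=np.mean(P,0);print(B,yaw,np.linalg.norm(d))
e=c.at((252,174),p[2]+.0253);off=R.T@(e-p)-[.0425,0,0];print('oak offset in tool',off)
t=R@[off[0],0,0]
Rt=eul([180,0,yaw]).as_matrix()
tgt=np.r_[B,0]-Rt@[off[0],0,0]; tgt[2]=.0235
print(tgt,move(tgt,Rt))
E
```

```text
[247.6  83. ] [0.5372 0.4335]
[248.  113.9] [0.5339 0.4035]
[248.4 142.8] [0.5305 0.3737]
[0.53382786 0.40353475] 83.58468696457686 0.06019010406186969
oak offset in tool [ 0.00309694 -0.00077829 -0.02534254]
[0.53348183 0.4004572  0.0235    ] [ 0.361 -0.026  0.634 -0.001  0.    -0.005]
```

Call:
apply_moves([
  [0.2,-0.02,0.1,0,0,0,0],
  [0.36,-0.026,0.25,0,0,-0.005,0],
  [0.36,-0.026,0.4,0,0,-0.005,0],
  [0.36,-0.026,0.52,0,0,-0.005,0],
  [0.36,-0.026,0.58,0,0,-0.005,0],
  [0.36,-0.026,0.62,0,0,-0.005,0],
  [0.36,-0.026,0.634,0,0,-0.005,0],
  [0.36,-0.026,0.634,0,0,-0.005,0],
  [0.36,-0.026,0.634,0,0,-0.005,0],
])

```text
time_s: 5.25
tool_pos: [0.5357, 0.4011, 0.0253]
tool_rot: [179.9, -0.1, 83.5]
force: [-0.5, -0.2, -0.2]
grip_width: 0.0419
grasp_force: 25.0
```

Call:
apply_moves([
  [0,0,0.008,0,0,0,0],
  [0,0,0.012,0,0,0,0],
  [0,0,0.012,0,0,0,0],
])

```text
time_s: 5.55
tool_pos: [0.5355, 0.401, 0.0227]
tool_rot: [179.9, -0.1, 83.6]
force: [0.2, -0.5, 5.0]
grip_width: 0.0422
grasp_force: 25.0
```

Contact felt (5 N), so I'm letting go, rising and looking.

Call:
apply_moves([
  [0,0,0,0,0,0,0.6],
  [0,0,0,0,0,0,0.8],
  [0,0,0,0,0,0,0.8],
  [0,0,0,0,0,0,0.8],
  [0,0,0,0,0,0,0.8],
  [0,0,-0.1,0,0,0,0.8],
  [0,0,-0.3,0,0,0,0.8],
  [0,0,-0.55,0,0,0,0.8],
  [0,0,-0.8,0,0,0,0.8],
  [-0.1,0,-1,0,0,0,0.8],
  [-0.3,0,-1,0,0,0,0.8],
  [-0.3,0,-1,0,0,0,0.8],
])

```text
time_s: 6.75
tool_pos: [0.5304, 0.3347, 0.2238]
tool_rot: [179.8, 0.0, 83.1]
force: [0.1, -1.6, 0.2]
grip_width: 0.0695
grasp_force: 0.0
```

```bash
python3 - <<'E'
from h import *
p,R=T();print(p,env.get_obs()['tool_rot'],env.get_obs()['qpos'])
c=Cam('wrist')
for t,z in [('bed_a',.018),('oak_center',.048)]:
    for d in masks_of('wrist',t)[:4]:
        print(t,round(d['conf'],2),np.round(d['location']),np.round(c.at(d['location'],z)[:2],4),*rectz(c,d['pixels'],z))
cv2.imwrite('pics/w3.png',c.img)
E
```

```text
[0.53044184 0.33469415 0.2237625 ] [1.79809633e+02 4.17361583e-02 8.31340543e+01] [-51.56262173  15.78308474  20.60540441  87.41489376  -5.46764285
  77.69695687 -37.38118936]
bed_a 0.84 [264. 228.] [0.5366 0.2463] [0.5229 0.2382] [104.  77.] 7.9
bed_a 0.66 [231. 114.] [0.5119 0.4128] [0.5416 0.4031] [139. 104.] 83.9
bed_a 0.39 [250. 245.] [0.5131 0.2205] [0.5109 0.2316] [54. 51.] 2.8
oak_center 0.89 [145. 111.] [0.4116 0.4279] [0.4119 0.4282] [87. 41.] 2.5
oak_center 0.83 [35. 12.] [0.3168 0.544 ] [0.3128 0.5415] [66. 29.] -6.9
oak_center 0.62 [ 89. 184.] [0.3186 0.3481] [0.3186 0.3444] [93. 46.] -8.4
oak_center 0.59 [251. 122.] [0.5365 0.3999] [0.5339 0.3997] [84. 42.] 83.9
```

The oak lies at about (0.535,0.400), yaw 84°, on the bed at (0.534,0.4035), so it is well placed. Next is a transit past the press at height, towards the console.

```bash
python3 - <<'E'
from h import *
A=(np.array([.43,.19,.36]),eul([180,0,35]).as_matrix())
B=(np.array([.43,0,.36]),eul([180,0,-5]).as_matrix())
C=(np.array([.42,-.13,.30]),eul([180,-45,-20]).as_matrix())
print(move(*A),move(*B,A),move(*C,B))
E
```

```text
[-0.806 -0.402 -0.694 -0.001 -0.     0.565] [-0.545  0.778  0.    -0.    -0.     0.465] [ 0.007  0.652  0.3   -0.069  0.521  0.165]
```

Call:
apply_moves([
  [-0.2,-0.1,-0.4,0,0,0.1,0.8],
  [-0.4,-0.2,-0.69,0,0,0.2,0.8],
  [-0.6,-0.3,-0.69,0,0,0.3,0],
  [-0.8,-0.4,-0.69,0,0,0.4,0],
  [-0.8,-0.4,-0.69,0,0,0.565,0],
  [-0.8,-0.4,-0.69,0,0,0.565,0],
  [-0.8,-0.4,-0.69,0,0,0.565,0],
])

```text
time_s: 7.6
tool_pos: [0.4304, 0.1917, 0.3599]
tool_rot: [-179.9, -0.1, 35.0]
force: [-0.4, 0.7, -1.3]
grip_width: 0.0373
grasp_force: 0.0
```

Call:
apply_moves([
  [-0.55,0.78,0,0,0,0.465,0],
  [-0.55,0.78,0,0,0,0.465,0],
  [-0.55,0.78,0,0,0,0.465,0],
  [-0.55,0.78,0,0,0,0.465,0],
  [-0.55,0.78,0,0,0,0.465,0],
  [-0.55,0.78,0,0,0,0.465,0],
])

```text
time_s: 8.2
tool_pos: [0.4304, 0.0004, 0.3589]
tool_rot: [180.0, 0.1, -4.9]
force: [0.7, 0.6, -0.4]
grip_width: 0.0011
grasp_force: 0.0
```

```bash
python3 - <<'E'
from h import *
o=env.get_obs();print(o['tool_pos'],o['tool_rot'],o['qpos'],o['grip_width'])
print(move([.42,-.13,.30],eul([180,-45,-20]).as_matrix()))
E
```

```text
[4.30449790e-01 4.07249679e-04 3.58851528e-01] [ 1.79979505e+02  5.16308777e-02 -4.89510521e+00] [ -40.78589629  -13.86469019   30.35566944   99.1925468     6.96980336
   92.86523543 -105.71533948] 0.001051952987904359
[ 0.004  0.654  0.294 -0.069  0.521  0.167]
```

```bash
python3 - <<'E'
from h import *
print(move([.47,-.15,.27],eul([180,-40,-20]).as_matrix()))
E
```

```text
[ 0.262  0.732  0.444 -0.061  0.463  0.169]
```

Call:
apply_moves([
  [0.02,0.25,0.05,0,0.08,0.1,0],
  [0.05,0.5,0.15,-0.02,0.16,0.17,0],
  [0.15,0.73,0.3,-0.04,0.25,0.17,0],
  [0.26,0.73,0.44,-0.06,0.35,0.17,0],
  [0.26,0.73,0.44,-0.06,0.46,0.17,0],
  [0.26,0.73,0.44,-0.06,0.46,0.17,0],
  [0.26,0.73,0.44,-0.06,0.46,0.17,0],
])

```text
time_s: 8.9
tool_pos: [0.4834, -0.1159, 0.2775]
tool_rot: [-179.5, -19.9, -14.9]
force: [0.2, 0.4, 0.2]
grip_width: 0.0005
grasp_force: 0.0
```

```bash
python3 - <<'E'
from h import *
o=env.get_obs();print(o['tool_pos'],o['tool_rot'],o['qpos'])
c=Cam('wrist')
for t,z in [('console',.05),('guard_left_bar',.108),('guard_right_bar',.108),('toggle_left_tip',.1)]:
    for d in boxes_of('wrist',t)[:3]:
        print(t,round(d['conf'],2),np.round(d['location']),np.round(c.at(d['location'],z)[:2],4))
cv2.imwrite('pics/w4.png',c.img)
E
```

```text
[ 0.48343691 -0.11593833  0.27752854] [-179.52417974  -19.86452694  -14.87852807] [ 31.57445304 -17.0848243  -17.64902105 114.5736689   -5.90293994
  61.92607206 -89.16266353]
console 0.87 [312. 130.] [ 0.5941 -0.2378]
guard_left_bar 0.59 [271. 109.] [ 0.6215 -0.1766]
guard_right_bar 0.69 [367. 120.] [ 0.5738 -0.2947]
```

View pics/w4.png

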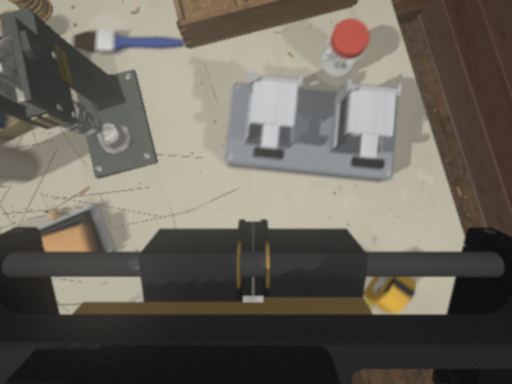

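The picture shows the left bar at about (269,153), the right bar at about (368,162), and the console corners at the front, (229,163) and (391,179).

```bash
python3 - <<'E'
from h import *
c=Cam('wrist');g=cv2.cvtColor(c.img,6)
def bar(u,n=30):
    x,y=u;m=np.zeros_like(g);m[y-14:y+15,x-24:x+25]=(g[y-14:y+15,x-24:x+25]<45)
    k,l,s,ce=cv2.connectedComponentsWithStats(m);i=1+np.argmax(s[1:,4]);print(ce[i],s[i]);return ce[i],(l==i)
L,ml=bar((269,153));Rr,mr=bar((368,162))
PL,PR=c.at(L,.112),c.at(Rr,.112)
print(PL,PR,np.linalg.norm(PL-PR),rectz(c,ml,.112),rectz(c,mr,.112))
d=(PL-PR)[:2];yaw=np.degrees(np.arctan2(d[1],d[0]))-90;print('console yaw',yaw)
ex=np.array([np.cos(np.radians(yaw)),np.sin(np.radians(yaw))])
print('console centre',(PL+PR)[:2]/2+.055*ex)
for u in [(229,163),(391,179)]: print(c.at(u,.05))
E
```

```text
Traceback (most recent call last):
ValueError: attempt to get argmax of an empty sequence
```

```bash
python3 - <<'E'
from h import *
o=env.get_obs();print(o['time_s'],o['tool_pos'],o['tool_rot'],o['qpos'])
c=Cam('wrist');a=cv2.imread('pics/w4.png');print(np.abs(a.astype(int)-c.img).mean())
g=cv2.cvtColor(c.img,6);print(g[140:166:3,255:285:5])
cv2.imwrite('pics/w5.png',c.img)
E
```

```text
9.2 [ 0.48221939 -0.11611672  0.27879006] [-179.43498702  -19.71618108  -15.14010286] [ 31.00682615 -17.12055259 -17.11610895 114.4598509   -5.72278301
  62.2618085  -89.51263661]
3.014395819769965
[[ 98 196 203 203 165  94]
 [ 97 202 206 203 155  94]
 [126 190 200 203 147 100]
 [ 68  70  80  90  94 108]
 [ 70  70  68  66  68  70]
 [ 66  67  67  67  68  73]
 [135 129 111  97  82  91]
 [149 148 148 148 145 145]
 [143 144 143 148 147 147]]
```

```bash
cat > bars.py <<'E'
from h import *
def bars(c,uL,uR,z=.112,th=82):
    g=cv2.cvtColor(c.img,6)
    def bar(u):
        x,y=u;m=np.zeros_like(g);m[y-13:y+14,x-22:x+23]=(g[y-13:y+14,x-22:x+23]<th)
        k,l,s,ce=cv2.connectedComponentsWithStats(m);i=1+np.argmax(s[1:,4]);print(ce[i],s[i]);return ce[i],(l==i)
    L,ml=bar(uL);Rr,mr=bar(uR)
    PL,PR=c.at(L,z),c.at(Rr,z)
    print(PL,PR,np.linalg.norm(PL-PR),rectz(c,ml,z),rectz(c,mr,z))
    d=(PL-PR)[:2];yaw=np.degrees(np.arctan2(d[1],d[0]))-90
    ex=np.array([np.cos(np.radians(yaw)),np.sin(np.radians(yaw))])
    print('yaw',yaw,'centre',(PL+PR)[:2]/2+.055*ex)
E
python3 - <<'E'
from bars import *
c=Cam('wrist');bars(c,(269,152),(368,161))
for u in [(229,163),(391,179)]: print(c.at(u,.05))
E
```

```text
[266.53617021 153.29361702] [252 148  30  11 235]
[365.93984962 162.72932331] [350 158  33  11 266]
[ 0.56333821 -0.15515336  0.112     ] [ 0.51811838 -0.27571501  0.112     ] 0.12876313794818506 (array([ 0.5636, -0.1551]), array([37., 11.]), 69.7) (array([ 0.5184, -0.2758]), array([41., 12.]), 69.7)
yaw -20.559880125147217 centre [ 0.59222511 -0.23474942]
[ 0.57547667 -0.10173432  0.05      ]
[ 0.48804375 -0.33267297  0.05      ]
```

```bash
cat >> h.py <<'E'
YAW=-20.56;CEN=np.array([.5922,-.2347,0]);RC=eul([0,0,YAW]).as_matrix()
def con(x,y,z,t=45): return CEN+RC@np.array([x,y,z])/1000, eul([180,-t,YAW]).as_matrix()
def where():
    p,R=T();return np.round(RC.T@(p-CEN)*1000,1),np.round(eul(env.get_obs()['tool_rot']).as_euler('xyz',True),1),np.round(env.get_obs()['qpos'],1)
E
python3 - <<'E'
from h import *
print(*where())
print(move(*con(-105,70,170,45)));print(move(*con(-105,70,82,45)))
E
```

```text
[-144.6   72.8  279.2] [-179.4  -19.8  -15.1] [ 30.9 -17.2 -17.1 114.5  -5.7  62.2 -89.5]
[-0.001  0.039  0.58  -0.041  0.294  0.053]
[-0.149  0.043  0.994 -0.041  0.294  0.053]
```

Call:
apply_moves([
  [0,0.02,0.2,0,0,0.02,0],
  [0,0.04,0.4,-0.01,0.08,0.05,0],
  [0,0.04,0.58,-0.02,0.15,0.05,0],
  [-0.07,0.04,0.78,-0.03,0.22,0.05,0],
  [-0.15,0.04,0.99,-0.04,0.294,0.053,0],
  [-0.15,0.04,0.99,-0.04,0.294,0.053,0],
  [-0.15,0.04,0.99,-0.04,0.294,0.053,0],
  [-0.15,0.04,0.99,-0.04,0.294,0.053,0],
])

```text
time_s: 10.1
tool_pos: [0.5417, -0.1326, 0.09]
tool_rot: [179.2, -43.7, -20.1]
force: [12.7, 9.9, 4.8]
grip_width: 0.001
grasp_force: 0.0
```

```bash
python3 - <<'E'
from h import *
print(*where())
print(move(*con(-105,70,82,45)),move(*con(-53,68,82,45)))
E
```

```text
[-83.1  77.9  90. ] [179.2 -43.7 -20.1] [  61.1   -9.9  -54.9  140.2   49.     5.4 -154.3]
[-0.107  0.039 -0.046  0.006  0.015  0.004] [0.081 0.049 0.133 0.006 0.015 0.004]
```

```bash
python3 - <<'E'
from h import *
c=Cam('scene');cv2.imwrite('pics/s2.png',cv2.resize(c.img[60:280,200:460],None,fx=3,fy=2.7))
o=env.get_obs();print(o['time_s'],o['force'],o['wrist_torque'],*where())
print(move(*con(-100,70,120,25)),move(*con(-100,70,140,12)))
E
```

```text
10.15 [-1.33648421  0.62862451 -1.31782094] [ 0.25422915  1.02377966 -0.00387586] [-85.   77.7  87.5] [178.1 -43.4 -18.7] [  61.3   -9.9  -55.3  140.3   49.4    5.5 -153.7]
[ 0.057  0.042 -0.169  0.01  -0.214  0.015] [ 0.125  0.044 -0.242  0.011 -0.366  0.014]
```

View pics/s2.png

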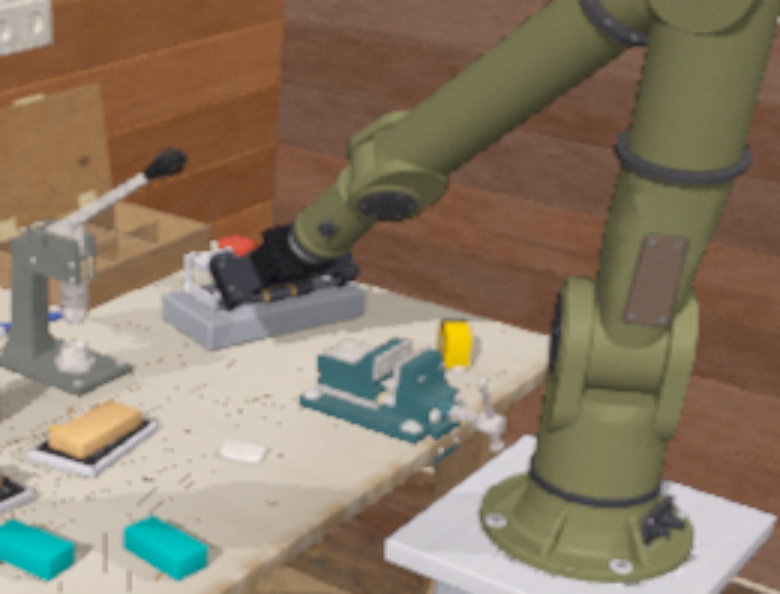

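The scene picture shows the hand at the limit of its lean, with q6 and q4 at their stops, and nothing touched. I'll use less lean: about 15–20° to grip the bar by its ends and lift, and about 30° for the toggle.

Call:
apply_moves([
  [0,0.01,-0.1,0,-0.05,0,0],
  [0.03,0.03,-0.15,0,-0.12,0.01,0],
  [0.07,0.04,-0.2,0.01,-0.21,0.01,0.4],
  [0.1,0.044,-0.24,0.01,-0.29,0.01,0.8],
  [0.125,0.044,-0.24,0.01,-0.366,0.014,0.8],
  [0.125,0.044,-0.24,0.01,-0.366,0.014,0.8],
  [0.125,0.044,-0.24,0.01,-0.366,0.014,0.8],
])

```text
time_s: 10.85
tool_pos: [0.528, -0.1366, 0.1448]
tool_rot: [-178.7, -12.2, -22.2]
force: [0.7, 0.0, 0.7]
grip_width: 0.0322
grasp_force: 0.0
```

```bash
python3 - <<'E'
from h import *
print(*where())
c=Cam('wrist');cv2.imwrite('pics/w6.png',c.img)
print(c.pix(CEN+RC@np.array([-.055,.065,.112])),c.pix(CEN+RC@np.array([-.055,-.065,.112])))
print(move(*con(-58,65,150,15)),move(*con(-52,65,99,15)))
E
```

```text
[-94.6  69.3 144.8] [-178.7  -12.2  -22.2] [  20.7    0.2   -9.8  114.2    1.4   53.3 -101.8]
[[257.0663876  173.68228844]] [[428.5469506  169.51406261]]
[ 0.189  0.015  0.009 -0.01   0.033 -0.019] [ 0.164  0.019  0.264 -0.01   0.033 -0.019]
```

View pics/w6.png

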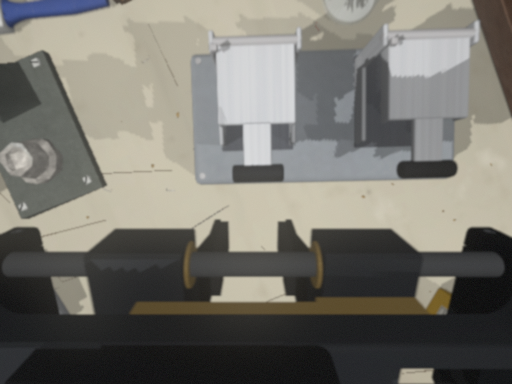

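The left bar is at (258,174), just where the model predicts it (257,174). The joints are comfortable again. I'll lower astride the bar and grip its ends lightly.

Call:
apply_moves([
  [0.1,0.01,0,-0.01,0.02,-0.02,0.9],
  [0.19,0.015,0.01,-0.01,0.033,-0.02,0.9],
  [0.19,0.015,0.01,-0.01,0.033,-0.02,0.9],
  [0.19,0.017,0.05,-0.01,0.033,-0.02,0.9],
  [0.18,0.018,0.13,-0.01,0.033,-0.02,0.9],
  [0.17,0.019,0.2,-0.01,0.033,-0.02,0.9],
  [0.164,0.019,0.264,-0.01,0.033,-0.02,0.9],
  [0.164,0.019,0.264,-0.01,0.033,-0.02,0.9],
  [0.164,0.019,0.264,-0.01,0.033,-0.02,0.9],
])

```text
time_s: 11.8
tool_pos: [0.5614, -0.1571, 0.0961]
tool_rot: [179.7, -14.9, -20.4]
force: [-0.0, -0.8, -0.8]
grip_width: 0.0781
grasp_force: 0.0
```

```bash
python3 - <<'E'
from h import *
print(*where(),env.get_obs()['force'],env.get_obs()['grip_width'])
E
```

```text
[-56.   61.8  96.1] [179.7 -14.9 -20.4] [  20.9    6.2  -10.   114.7    5.4   44.7 -102.7] [-0.02474581 -0.80885951 -0.84091588] 0.07805250630407891
```

Call:
apply_moves([
  [0,0,0,0,0,0,0.4],
  [0,0,0,0,0,0,0.2],
  [0,0,0,0,0,0,0.2],
  [0,0,0,0,0,0,0.2],
  [0,0,0,0,0,0,0.2],
  [0,0,0,0,0,0,0.2],
], grip_force=10)

```text
time_s: 12.4
tool_pos: [0.5629, -0.1541, 0.0967]
tool_rot: [179.9, -15.0, -20.4]
force: [2.5, 3.3, -1.3]
grip_width: 0.0396
grasp_force: 10.0
```

```bash
python3 - <<'E'
from h import *
w=where();print(*w)
off=w[0]-np.array([-55,65,108]);p0=T()
for th in (.25,.5,.75,.95,1.1):
    b=np.array([45-100*np.cos(th),65,108+100*np.sin(th)])
    P=CEN+RC@(b+off)/1000
    print(th,move(P,p0[1],p0))
E
```

```text
[-55.7  65.2  96.7] [179.9 -15.  -20.4] [  20.9    6.1  -10.2  114.6    5.2   44.7 -102.7]
0.25 [ 0.047  0.    -0.115  0.     0.     0.   ]
0.5 [ 0.121  0.    -0.216  0.     0.     0.   ]
0.75 [ 0.218  0.001 -0.294  0.     0.     0.   ]
0.95 [ 0.307  0.001 -0.339  0.     0.     0.   ]
1.1 [ 0.379  0.002 -0.36   0.     0.     0.   ]
```

The bar is gripped: 39.6 mm against its 40 mm. Now I'll lift along the arc.

Call:
apply_moves([
  [0.02,0,-0.06,0,0,0,0.2],
  [0.047,0,-0.115,0,0,0,0.2],
  [0.08,0,-0.168,0,0,0,0.2],
  [0.121,0,-0.216,0,0,0,0.2],
  [0.168,0,-0.257,0,0,0,0.2],
  [0.218,0,-0.294,0,0,0,0.2],
  [0.26,0,-0.318,0,0,0,0.2],
  [0.307,0,-0.339,0,0,0,0.2],
  [0.345,0,-0.351,0,0,0,0.2],
  [0.379,0,-0.36,0,0,0,0.2],
  [0.379,0,-0.36,0,0,0,0.2],
  [0.379,0,-0.36,0,0,0,0.2],
])

```text
time_s: 13.6
tool_pos: [0.6149, -0.1735, 0.1868]
tool_rot: [179.8, -15.1, -20.3]
force: [1.8, 4.3, 2.0]
grip_width: 0.0398
grasp_force: 10.0
```

```bash
python3 - <<'E'
from h import *
print(*where());o=env.get_obs();print(o['force'],o['grip_width'],o['grasp_force'])
E
```

```text
[ -0.2  65.3 186.8] [179.8 -15.1 -20.3] [  21.     7.6   -9.7  101.9    4.5   55.8 -100.8]
[1.8120603  4.34189832 2.04579916] 0.03981196438155357 10.000218003988266
```

Call:
apply_moves([
  [0,0,0,0,0,0,0.8],
  [0,0,0,0,0,0,0.8],
  [0,0,0,0,0,0,0.8],
  [0,0,0,0,0,0,0.8],
  [0,0,0,0,0,0,0.8],
  [-0.1,0,-0.03,0,0,0,0.8],
  [-0.25,0,-0.06,0,0,0,0.8],
  [-0.4,0,-0.08,0,0,0,0.8],
  [-0.4,0,-0.08,0,0,0,0],
  [-0.4,0,-0.08,0,0,0,0],
  [-0.4,0,-0.08,0,0,0,0],
  [-0.4,0,-0.08,0,0,0,0],
])

```text
time_s: 14.8
tool_pos: [0.5377, -0.1478, 0.1808]
tool_rot: [179.7, -15.0, -20.4]
force: [-0.5, -0.2, -1.1]
grip_width: 0.0453
grasp_force: 0.0
```

```bash
python3 - <<'E'
from h import *
print(*where());o=env.get_obs();print(o['force'],o['grip_width'])
c=Cam('wrist');cv2.imwrite('pics/w7.png',c.img)
print(move(*con(-60,69,150,32)),move(*con(-52,69,90,32)))
E
```

```text
[-81.6  62.2 180.8] [179.7 -15.  -20.4] [  21.3   -1.9  -10.3  112.5    2.9   54.7 -100.9]
[-0.47236606 -0.16638537 -1.0579306 ] 0.045294357758518554
[ 0.065 -0.034  0.176  0.003  0.198  0.002] [ 0.027 -0.036  0.476  0.003  0.198  0.002]
```

View pics/w7.png

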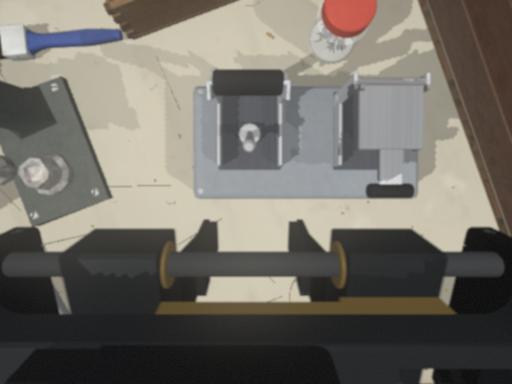

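The left cover stays up, with its bar at (248,83), and the toggle is free at (249,135). I'll lean to 32° and lower in front of the toggle with the fingers shut.

Call:
apply_moves([
  [0.02,-0.02,0.06,0,0.08,0,0],
  [0.065,-0.034,0.12,0,0.15,0,0],
  [0.065,-0.034,0.176,0.003,0.198,0,0],
  [0.05,-0.034,0.28,0.003,0.198,0,0],
  [0.04,-0.036,0.38,0.003,0.198,0,0],
  [0.027,-0.036,0.476,0.003,0.198,0,0],
  [0.027,-0.036,0.476,0.003,0.198,0,0],
  [0.027,-0.036,0.476,0.003,0.198,0,0],
])

```text
time_s: 15.65
tool_pos: [0.5673, -0.1516, 0.0898]
tool_rot: [179.9, -31.9, -20.4]
force: [-0.0, 0.8, 0.9]
grip_width: 0.0005
grasp_force: 0.0
```

```bash
python3 - <<'E'
from h import *
print(*where());o=env.get_obs();print(o['force'],o['grip_width'])
for x in (-30,-10,4,10,14): print(x,move(*con(x,69,90,32)))
E
```

```text
[-52.5  69.1  89.8] [179.9 -31.9 -20.4] [  22.5   -1.1  -14.   128.9   16.7   21.6 -115.8]
[-8.55280190e-04  8.48975114e-01  9.37430368e-01] 0.000522312170344794
-30 [ 0.096  0.001  0.059 -0.     0.001  0.002]
-10 [ 0.181  0.001  0.112 -0.     0.001  0.002]
4 [ 0.24   0.001  0.149 -0.     0.001  0.002]
10 [ 0.266  0.001  0.165 -0.     0.001  0.002]
14 [ 0.283  0.001  0.175 -0.     0.001  0.002]
```

Reached with good margins. Pushing the toggle over.

Call:
apply_moves([
  [0.05,0,0.03,0,0,0,0],
  [0.096,0,0.059,0,0,0,0],
  [0.14,0,0.086,0,0,0,0],
  [0.18,0,0.112,0,0,0,0],
  [0.21,0,0.13,0,0,0,0],
  [0.24,0,0.149,0,0,0,0],
  [0.255,0,0.158,0,0,0,0],
  [0.266,0,0.165,0,0,0,0],
  [0.266,0,0.165,0,0,0,0],
  [0.266,0,0.165,0,0,0,0],
])

```text
time_s: 16.65
tool_pos: [0.6257, -0.1733, 0.0901]
tool_rot: [179.9, -32.0, -20.3]
force: [0.3, 0.0, 0.8]
grip_width: 0.0005
grasp_force: 0.0
```

```bash
python3 - <<'E'
from h import *
print(*where())
E
```

```text
[ 9.8 69.3 90.1] [179.9 -32.  -20.3] [  22.6    6.3  -13.1  121.3   18.9   22.1 -116. ]
```

Call:
apply_moves([
  [0.009,0,0.005,0,0,0,0],
  [0.017,0,0.011,0,0,0,0],
  [0.025,0,0.016,0,0,0,0],
  [0.025,0,0.016,0,0,0,0],
])

```text
time_s: 17.05
tool_pos: [0.6286, -0.1744, 0.0889]
tool_rot: [179.8, -31.7, -20.3]
force: [-18.0, 7.3, 13.5]
grip_width: 0.0002
grasp_force: 10.7
```

Firm stop at the expected place (x ≈ 13 mm). Backing out and looking.

Call:
apply_moves([
  [-0.08,0,-0.05,0,0,0,0],
  [-0.18,0,-0.112,0,0,0,0],
  [-0.29,0,-0.18,0,0,0,0],
  [-0.33,0,-0.35,0,0,0,0],
  [-0.33,0,-0.6,0,-0.1,0,0],
  [-0.3,0,-0.75,0,-0.2,0,0],
  [-0.3,0,-0.75,0,-0.2,0,0],
  [-0.3,0,-0.75,0,-0.2,0,0],
])

```text
time_s: 17.85
tool_pos: [0.5124, -0.1307, 0.1891]
tool_rot: [180.0, -15.2, -20.4]
force: [0.4, -0.6, -0.1]
grip_width: 0.0007
grasp_force: 0.0
```

```bash
python3 - <<'E'
from h import *
print(*where())
c=Cam('wrist');cv2.imwrite('pics/w8.png',c.img)
print(c.pix(CEN+RC@np.array([[-.0137,.065,.102],[.0277,.065,.102],[.009,.065,.201]])))
E
```

```text
[-111.2   69.4  189.1] [180.  -15.2 -20.4] [  20.9   -6.1  -10.7  115.3    1.9   55.7 -101.2]
[[242.88765835 131.84669789]
 [272.51277406 102.47544871]
 [260.57402985  78.88237792]]
```

View pics/w8.png

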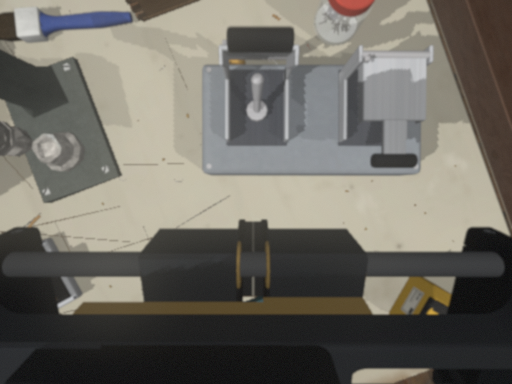

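The toggle now leans away, base (257,112) to tip (258,77), so it is on. The cover is still up with its bar at (260,40). Next I reach over the bar from above and pull it towards me.

```bash
python3 - <<'E'
from h import *
for a in [(-60,67,245),(45,67,240),(36,67,192)]: print(a,move(*con(*a,15)))
A=con(36,67,192,15)
for th in (1.2,1.,.8,.65): print(th,move(*con(45-100*np.cos(th)+20,67,108+100*np.sin(th)-9,15),A))
E
```

```text
(-60, 67, 245) [ 0.332  0.011 -0.214  0.     0.     0.002]
(45, 67, 240) [ 0.833  0.013 -0.054  0.     0.     0.002]
(36, 67, 192) [0.727 0.012 0.166 0.    0.    0.002]
1.2 [-0.035  0.    -0.01   0.     0.     0.   ]
1.0 [-0.132  0.     0.01   0.     0.     0.   ]
0.8 [-0.224 -0.     0.05   0.     0.     0.   ]
0.65 [-0.286  0.     0.091  0.     0.     0.   ]
```

Call:
apply_moves([
  [0.15,0.01,-0.21,0,0,0,0],
  [0.33,0.011,-0.21,0,0,0,0],
  [0.5,0.011,-0.16,0,0,0,0],
  [0.67,0.012,-0.1,0,0,0,0],
  [0.83,0.013,-0.054,0,0,0,0],
  [0.83,0.013,-0.054,0,0,0,0],
  [0.8,0.013,0.02,0,0,0,0],
  [0.76,0.012,0.1,0,0,0,0],
  [0.727,0.012,0.166,0,0,0,0],
  [0.727,0.012,0.166,0,0,0,0],
])

```text
time_s: 18.9
tool_pos: [0.6454, -0.1832, 0.1866]
tool_rot: [179.9, -14.5, -20.3]
force: [2.2, -0.9, -0.3]
grip_width: 0.0004
grasp_force: 0.6
```

```bash
python3 - <<'E'
from h import *
print(*where())
E
```

```text
[ 31.7  66.9 186.6] [179.9 -14.5 -20.3] [  20.8   11.8   -9.5   97.     5.    57.2 -100.8]
```

Call:
apply_moves([
  [-0.04,0,-0.005,0,0,0,0],
  [-0.09,0,0,0,0,0,0],
  [-0.14,0,0.012,0,0,0,0],
  [-0.19,0,0.035,0,0,0,0],
  [-0.24,0,0.06,0,0,0,0],
  [-0.286,0,0.09,0,0,0,0],
  [-0.32,0,0.1,0,0,0,0],
  [-0.32,0,0.1,0,0,0,0],
  [-0.32,0,-0.1,0,0,0,0],
  [-0.32,0,-0.3,0,0,0,0],
  [-0.6,0,-0.38,0,0,0,0],
  [-0.7,0,-0.38,0,0,0,0],
  [-0.7,0,-0.38,0,0,0,0],
])

```text
time_s: 20.2
tool_pos: [0.5008, -0.1292, 0.2284]
tool_rot: [179.9, -14.8, -20.3]
force: [0.7, 0.2, 0.2]
grip_width: 0.0004
grasp_force: 0.0
```

```bash
python3 - <<'E'
from h import *
print(*where(),env.get_obs()['force'])
c=Cam('wrist');d=Cam('top')
top=d.img[120:260,150:420]
cv2.imwrite('pics/fin.png',cv2.vconcat([cv2.resize(c.img[:220],(640,275)),cv2.resize(top,(640,320))]))
m=masks_of('top','oak_center')
for q in m[:5]: print(round(q['conf'],2),q['location'],*rectz(d,q['pixels'],.048))
for q in masks_of('top','pine_center')[:1]: print(rectz(d,q['pixels'],.04))
E
```

```text
[-122.7   66.7  228.4] [179.9 -14.8 -20.3] [  21.3   -8.9  -10.6  113.1    1.1   61.1 -100.2] [0.7380276  0.17070636 0.19249692]
0.66 [193.2, 219.6] [0.402  0.4226] [83. 43.] 2.3
0.64 [147.1, 241.7] [0.306  0.5762] [91. 50.] 49.9
0.59 [213.8, 247.3] [0.3028 0.3363] [86. 48.] -10.6
(array([0.5162, 0.2051]), array([108.,  52.]), -88.6)
```

View pics/fin.png

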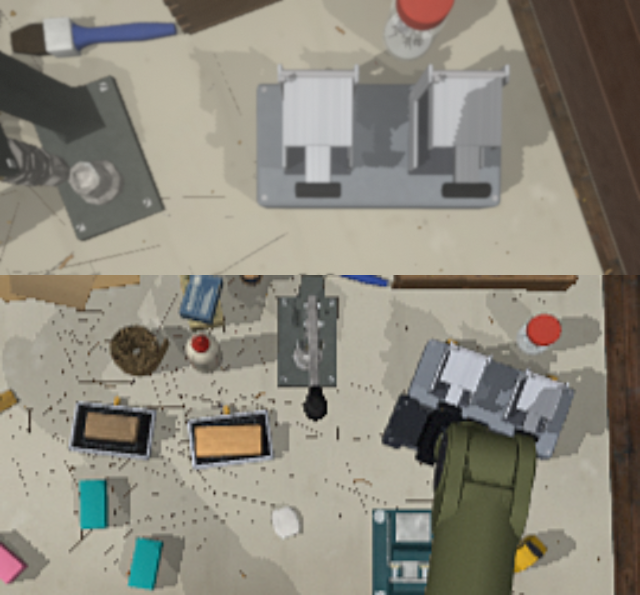

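Both covers are shut, with bars at (318,190) and (466,190). The oak is centred on the left bed at (112,428), the pine is unmoved, and the hand is clear of everything. Handing in.

```bash
python3 -c "
from cell import env
print(env.sign_off())"
```

```text
the job is handed in; nothing more can be done
None
```

The oak block lies centred on the free left bed, the left toggle is on and its cover is shut again; the last pictures show everything else in place, and the job is handed in (no verdict was returned).

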